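# Ease a green plaster casting out of its mould and onto the sprung stop

## Task

The white plaster tray has just set in its grey mould and is still soft. Gently slide it up the mould's sloped end onto the drying board and along it until it presses its felt stop back by about a centimetre, then let go and leave it lying flat on the board, resting against the felt. Never push the tray harder than 15 N, and do not disturb the things around it.

Things in the scene. Friction and masses are not known exactly. Their poses are not given: they have to be found in the camera images.
- cast_tray: The casting: loose white plaster sorting tray with three open hollows, 110 long (its x) x 76 wide (y) x 26 mm high, about 0.35 kg, smooth and waxed (friction about 0.4); end walls 10 mm thick, side walls 8 mm. Origin: centre of its underside, z up. Its -x end face shows in the mould's notch; +x points to the slope, board and stop.
- station: Fixed wooden base 402 x 116 mm carrying mould and board. Origin at bench height under its middle, z up; +x is the way the tray slides (yaw near -1.57: from the robot's left to its right). In mm: grey mould cavity x -190 to -76, floor z 12, inner width 84, walls up to z 35; then a slope from (x -76, z 12) up to (x -36, z 20).
- notch (a point): Notch in the mould's -x end wall (wall 12 mm thick), 54 mm wide, open above, behind and down to the cavity floor, so that shut fingers can enter and reach the tray's end face. The point: middle of the notch at the inner wall face, at cavity floor height (station x -190, y 0, z 12 mm). Same axes as the station.
- board (a point): Drying board: level top from the head of the slope (this point: station x -36, y 0, z 20 mm) on to x 150, between low rails that guide the tray (inner width 84 mm, 12 mm high). Same axes as the station. Sliding the tray on the board takes 1 to 2 N, up the slope about 2 to 5 N.
- stop: Aluminium bracket fixed at the board's end, origin on the board (station x 172, z 20 mm), station's axes. Holds a blue felt pad (66 mm wide, 4 to 26 mm above the board) on springs, 500 N/m from zero, travel 18 mm, then hard. Its setting differs each time and is not reported: the pad's free face is 42 to 82 mm to the -x side of the origin; find it by touch or sight.
- rough_stone: Bystander: loose brown rough stone, 44 x 52 x 36 mm; origin under its centre.
- sanding_block: Bystander: loose brown hardwood block, 62 x 100 x 42 mm; origin under its centre.
- agate_slab: Bystander: loose banded agate slab, 67 x 94 x 8 mm; origin under its centre.
- brush: Bystander: loose wooden scrub brush, 54 x 153 x 49 mm; origin under its centre.
Not all that is in view belongs to the job. Leave any orange look-alike of the cast_tray alone.

How it is judged:
By the outcome, as a careful person would: the job done as asked, in the order asked, and still so for the second after the job is handed in, with the robot touching nothing.
It also fails if it takes over 58 s, if anything falls off the work surface, if the arm or the gripper's body presses on something with over 40 N, if the wrist force passes 120 N, or if a joint passes its speed limit or range.

## Robot

A 6-joint arm with a two-finger parallel gripper is mounted at the origin on a cart in front of the work surface, level with it; the furniture and walls round the work are solid. World frame = base frame: x ahead of the robot, y to its left, z up, the work surface at z = 0. Lengths are in m, angles in rad, forces in N, time in s.
With the tool pointing down it reaches from about 0.35 to 0.85 m from the base axis. Payload 8.1 kg.
Tool frame: the origin (TCP) lies on the centre line of the jaws, within the pads' length; the fingertips stand 14 mm ahead of it and the grasp point (between the pads) lies 5 mm behind it; z points along the fingers, y is the direction in which the jaws open and shut (so a half turn about z gives the same grasp; the last joint's range is limited). The gripper opens to 93 mm and grips with 3 to 60 N. Pads are 15 mm wide; open, the fingers measure 128 mm over their backs; the gripper's body (75 mm by 188 mm) begins 65 mm behind the grasp point.
Start: joints at [-1.239, 0.13, 1.488, -0, 1.523, -0.085], TCP at [0.243, -0.549, 0.233] pointing down, gripper open.
Joint ranges: [-2.96, 2.96], [-0.89, 2.26], [0.02, 2.5], [-1.34, 4.48], [0, 2.73], [-2.66, 2.66]. Speed limits (rad/s): [2.39, 2.39, 2.79, 3.14, 3.14, 3.14].

## Interface

Orientations are given as a rotation vector (axis times angle).
In Python, from plant import robot gives the robot as it stands.
- The arm moves only by the tool jog_arm, never from a script. Its argument "steps" is a list of rows, each a list of 7 numbers: the closure, from 0 (fully open) to 1 (shut), then the shift along the tool's x, y, z in m, then the turn, a rotation vector about the tool's x, y, z in rad. In form: [[jaw, tx, ty, tz, rx, ry, rz], ...]. A call has 1 to 5 rows; each row is the pose to reach, as a shift and turn from the pose measured when the call began, along the tool's axes at that moment; what a row does not reach only later rows make up. A row lasts 1/8 s, in which the tool goes at most 62.5 mm and 10.7 degrees, less where a joint would pass 70% of its speed; a pose out of reach is approached as far as the arm can. A call with a gripper value outside its range is refused whole. The fingers move at their own pace and stop on an object; "force" is the grip in N (left out, the last holds). Time passes only in rows, so rows that repeat a pose let the fingers close. It gives the time, the measured TCP pose, the force and the opening at its end, in the units of the state.
- robot.read_state(): the state, without advancing time (a new reading comes with each control period).
- robot.read_camera(name): name is "side" or "top"; returns a dict with "image" (400x640x3 uint8, red, green, blue), "mtx" (3x3 intrinsics, pixels), "D" ([k1, k2, p1, p2, k3] as OpenCV has them; the pictures are not rectified), "extrinsics" (4x4, takes a point from camera to world coordinates). Camera axes: x right, y down, z forward; pixel columns grow to the right and rows downward; lengths in m; the calibration is good to about 2 mm. A picture is of the moment at which its call begins. There is no depth.
- robot.close_job(): hands the job in, once; it reports no verdict.
The state is a dict: "t": time; "q": joint angles; "dq": joint speeds; "joint_torque": joint torques, N m; "tool_pos": TCP position; "orientation": TCP orientation; "force": force on the tool from outside, world axes, zero at the start; "wrist_torque": the same for the moment, N m; "opening": finger opening in m.
Only numpy, scipy, OpenCV 4.12 (cv2) and the standard library are available. Lean on these libraries where they do the work, as an engineer would, in place of code of your own. Each camera call takes 0.05 s, during which the arm holds its last target.

## Working session

There is one attempt and no reset: what is moved stays moved. The work goes in short steps, Python scripts to look and compute and a tool call to move; the robot and the scene stay as the last step left them, time stands still between calls to the robot, and variables do not carry over. Pictures are saved under pics/ and viewed, and the job is handed in when it is done.

Besides the shell and the picture viewer there is one more tool, called after "Call:" as name([rows], argument=value, ...), one row to a line, values as JSON. jog_arm: Moves the arm, as the interface text tells. Its arguments: {"type":"object","properties":{"steps":{"type":"array"},"force":{"type":"number"}},"required":["steps"]}

```bash
mkdir -p pics; ls
python3 - <<'E'
from plant import robot
import cv2,pickle
s=robot.read_state();print({k:s[k] for k in('t','tool_pos','orientation','force','opening')})
for n in('top','side'):
    c=robot.read_camera(n);pickle.dump(c,open(f'{n}0.pkl','wb'))
    cv2.imwrite(f'pics/{n}0.png',c['image'][:,:,::-1]);print(n,c['mtx'],c['D'],c['extrinsics'])
E
```

```text
pics
{'t': 0.0, 'tool_pos': array([ 0.24274315, -0.54810552,  0.23162088]), 'orientation': array([-3.07186532e+00, -6.49631440e-01,  3.60478353e-04]), 'force': array([ 0.0916898 ,  0.09728217, -0.72256232]), 'opening': 0.09278676015521724}
top [[402.96233521   0.         312.82710277]
 [  0.         402.96233521 201.41541823]
 [  0.           0.           1.        ]] [-0.03671831  0.          0.          0.          0.        ] [[ 0.01415092 -0.98679729  0.16134083  0.25588399]
 [-0.99989607 -0.01352064  0.00500377  0.00851904]
 [-0.00275628 -0.16139487 -0.98688606  1.57316589]
 [ 0.          0.          0.          1.        ]]
side [[434.9968403    0.         319.20923019]
 [  0.         434.9968403  204.34108004]
 [  0.           0.           1.        ]] [-0.06781963  0.          0.          0.          0.        ] [[-0.8195142  -0.37699575  0.43159088 -0.08775074]
 [-0.57304059  0.53309513 -0.62244202  0.85328615]
 [ 0.004579   -0.75741916 -0.65291289  0.93865616]
 [ 0.          0.          0.          1.        ]]
```

View pics/top0.png

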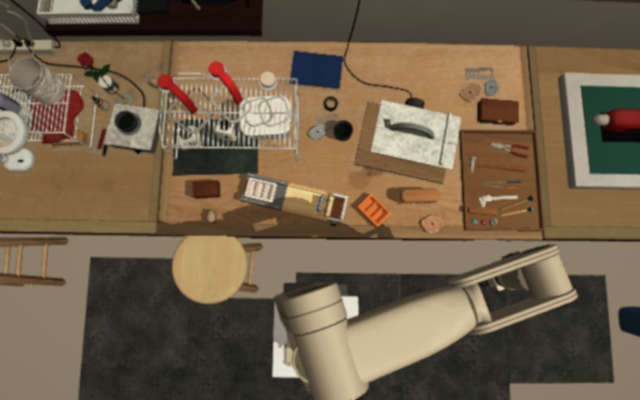

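View pics/side0.png

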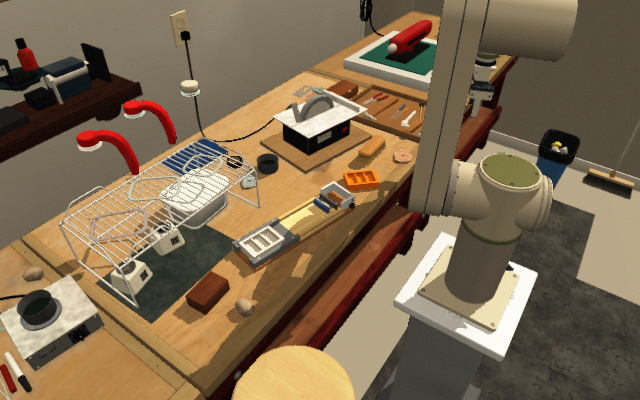

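The top view shows the station from about (242,185) to (348,212): the white tray is in the grey mould at the left, and the blue felt is near (322,205). The orange look-alike at (374,209) stays untouched. Next I'll enlarge both views to confirm.

Run:
```python
import cv2
a=cv2.imread('pics/top0.png')[160:240,225:365];cv2.imwrite('pics/top0c.png',cv2.resize(a,None,fx=5.5,fy=5.5,interpolation=cv2.INTER_CUBIC))
a=cv2.imread('pics/side0.png')[165:275,220:380];cv2.imwrite('pics/side0c.png',cv2.resize(a,None,fx=5,fy=5,interpolation=cv2.INTER_CUBIC))
```

```text
(no output)
```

View pics/top0c.png

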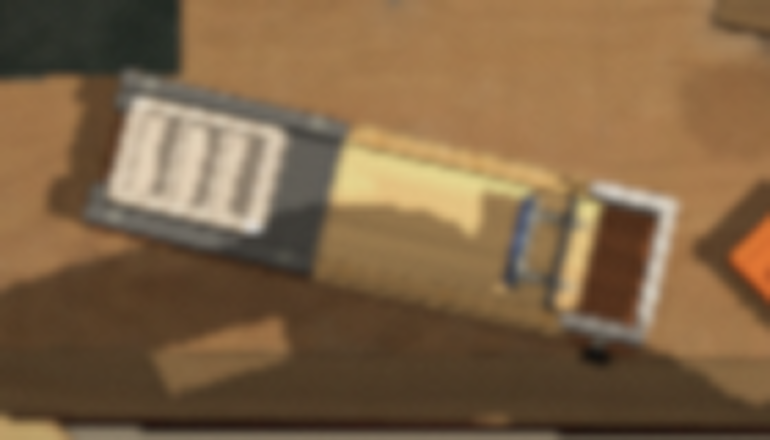

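View pics/side0c.png

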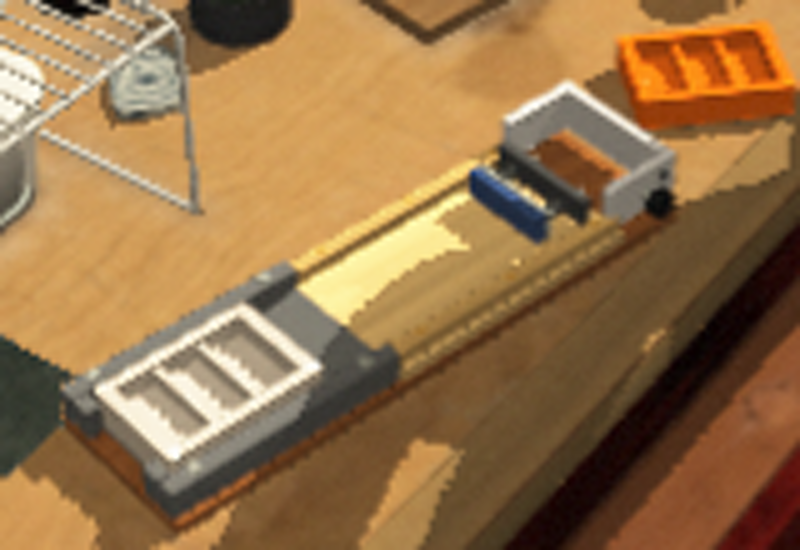

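Both crops confirm it. The white tray with three hollows is in the grey mould at top-crop (195,165), and the orange one at the far right is the decoy. Next I'll measure the tray, mould corners and felt.

```bash
cat > h.py <<'E'
import numpy as np,cv2,pickle
def ray(c,p,z):
    p=np.asarray(p,float).reshape(-1,1,2)
    u=cv2.undistortPoints(p,c['mtx'],c['D']).reshape(-1,2)
    E=c['extrinsics'];d=np.c_[u,np.ones(len(u))]@E[:3,:3].T;o=E[:3,3]
    return o+d*((z-o[2])/d[:,2])[:,None]
def proj(c,P):
    E=np.linalg.inv(c['extrinsics']);r=cv2.Rodrigues(E[:3,:3])[0]
    return cv2.projectPoints(np.asarray(P,float).reshape(-1,1,3),r,E[:3,3],c['mtx'],c['D'])[0].reshape(-1,2)
def station(O,yaw,P):
    c,s=np.cos(yaw),np.sin(yaw);P=np.asarray(P,float).reshape(-1,3)
    return P@np.array([[c,-s,0],[s,c,0],[0,0,1]]).T+[O[0],O[1],0]
E
python3 - <<'E'
from h import *
np.set_printoptions(precision=4,suppress=True)
t=pickle.load(open('top0.pkl','rb'));s=pickle.load(open('side0.pkl','rb'))
T=lambda p:np.array(p)/5.5+[225,160]-0.4
S=lambda p:np.array(p)/5+[220,165]-0.4
print('tray top',ray(t,T([(135,95),(287,128),(262,237),(106,200)]),.038))
print('tray side',ray(s,S([(93,388),(240,303),(322,366),(175,462)]),.038))
print('mould top',ray(t,T([(125,72),(347,120),(308,272),(88,222)]),.035))
print('mould side',ray(s,S([(62,382),(272,262),(398,350),(152,488)]),.035))
for n,c in(('top',t),('side',s)):
    hsv=cv2.cvtColor(c['image'],cv2.COLOR_RGB2HSV)
    m=cv2.inRange(hsv,(105,90,30),(130,255,255))
    k,l,st,ce=cv2.connectedComponentsWithStats(m)
    for i in range(1,k):
        x,y=ce[i]
        if st[i,4]>8 and 290<x<345 and 185<y<225:
            pts=np.argwhere(l==i)[:,::-1].astype(np.float32)
            b=cv2.boxPoints(cv2.minAreaRect(pts));print(n,'blue',st[i],ce[i],b.tolist())
            print(ray(c,b,.046),ray(c,b,.024),ray(c,[ce[i]],.035))
E
```

```text
tray top [[0.6006 0.2663 0.038 ]
 [0.5781 0.1576 0.038 ]
 [0.4997 0.1729 0.038 ]
 [0.5246 0.2838 0.038 ]]
tray side [[0.6025 0.2667 0.038 ]
 [0.5792 0.1629 0.038 ]
 [0.5058 0.1762 0.038 ]
 [0.5258 0.2826 0.038 ]]
mould top [[0.6179 0.2747 0.035 ]
 [0.585  0.1155 0.035 ]
 [0.4758 0.1402 0.035 ]
 [0.5092 0.2964 0.035 ]]
mould side [[0.6229 0.2716 0.035 ]
 [0.589  0.1211 0.035 ]
 [0.4795 0.1377 0.035 ]
 [0.5254 0.3026 0.035 ]]
side blue [314 199  15  14  77] [320.8312 205.1039] [[312.1756591796875, 201.5540771484375], [314.6756591796875, 198.0540771484375], [329.62158203125, 208.729736328125], [327.12158203125, 212.229736328125]]
[[ 0.5282  0.0041  0.046 ]
 [ 0.5318 -0.0146  0.046 ]
 [ 0.4639  0.0007  0.046 ]
 [ 0.4611  0.0187  0.046 ]] [[ 0.5434 -0.0169  0.024 ]
 [ 0.5471 -0.036   0.024 ]
 [ 0.4775 -0.0203  0.024 ]
 [ 0.4746 -0.0019  0.024 ]] [[ 0.5033 -0.0081  0.035 ]]
```

```bash
cat > ov.py <<'E'
from h import *
import sys
def ov(c,O,yaw,out,roi,f):
    im=c['image'][:,:,::-1];x0,x1,y0,y1=roi
    im=cv2.resize(im[y0:y1,x0:x1],None,fx=f,fy=f,interpolation=cv2.INTER_CUBIC)
    def poly(P,col):
        p=proj(c,station(O,yaw,np.array(P)/1000.));p=(p-[x0,y0]+.5)*f
        cv2.polylines(im,[np.int32(p)],True,col,1)
    R=lambda a,b,w,z:[(a,-w,z),(b,-w,z),(b,w,z),(a,w,z)]
    poly(R(-201,201,58,0),(0,0,255));poly(R(-190,-36,42,35),(0,255,0));poly(R(-190,-76,42,12),(255,255,0))
    poly(R(-202,-190,27,12),(255,0,255));poly(R(-188,-78,38,38),(0,255,255));poly(R(-36,150,42,20),(255,0,0))
    cv2.imwrite(out,im)
if __name__=='__main__':
    O=(float(sys.argv[1]),float(sys.argv[2]));y=float(sys.argv[3])
    t=pickle.load(open('top0.pkl','rb'));s=pickle.load(open('side0.pkl','rb'))
    ov(t,O,y,'pics/ovt%s.png'%sys.argv[4],(230,360,165,235),6);ov(s,O,y,'pics/ovs%s.png'%sys.argv[4],(225,365,175,275),5.5)
E
python3 ov.py .5246 .0909 -1.778 1
```

```text
(no output)
```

View pics/ovt1.png

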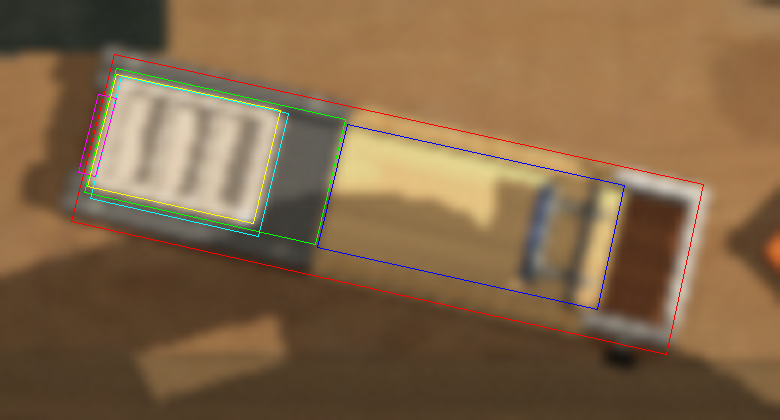

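View pics/ovs1.png

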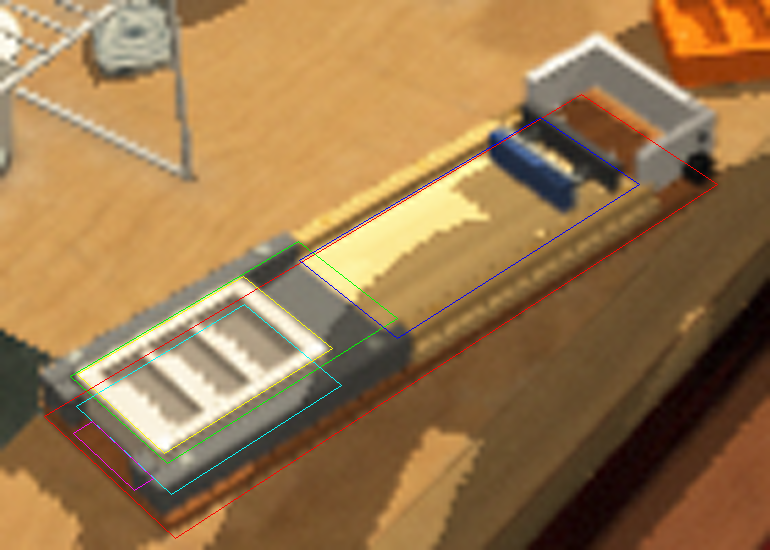

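Run:
```python
import cv2
a=cv2.imread('pics/top0.png')[168:214,236:294];cv2.imwrite('pics/tz.png',cv2.resize(a,None,fx=13,fy=13,interpolation=cv2.INTER_CUBIC))
a=cv2.imread('pics/side0.png')[213:272,228:304];cv2.imwrite('pics/sz.png',cv2.resize(a,None,fx=10,fy=10,interpolation=cv2.INTER_CUBIC))
```

```text
(no output)
```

View pics/tz.png

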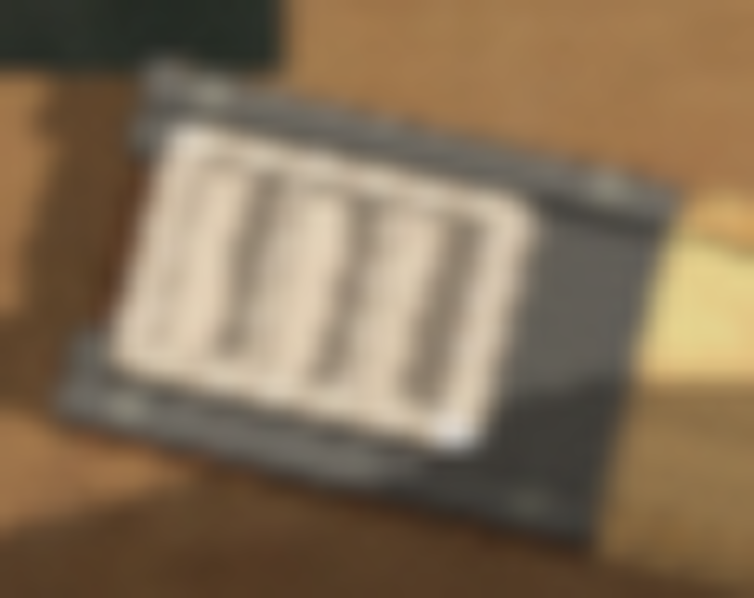

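View pics/sz.png

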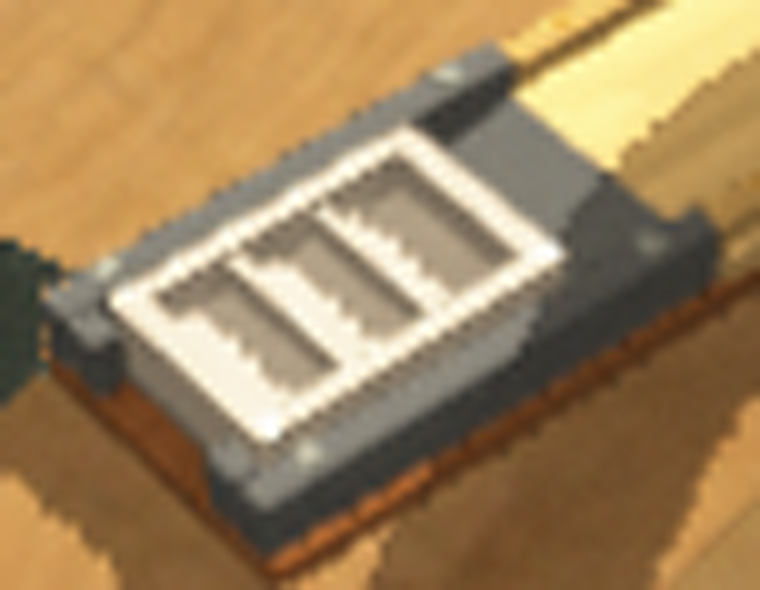

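Run:
```python
from h import *
np.set_printoptions(precision=4,suppress=True)
t=pickle.load(open('top0.pkl','rb'));s=pickle.load(open('side0.pkl','rb'))
T=lambda p:(np.array(p)+.5)/13+[236,168]-.5
S=lambda p:(np.array(p)+.5)/10+[228,213]-.5
O=np.array([.5246,.0909,0]);y=-1.778;c,si=np.cos(y),np.sin(y)
def L(n,P):
    d=P-O;print(n);print(np.c_[d[:,0]*c+d[:,1]*si,-d[:,0]*si+d[:,1]*c]*1000)
L('top mould z35: far-left,far-right,screws',ray(t,T([(155,62),(683,185)]),.035))
L('top screws',ray(t,T([(213,92),(608,185),(535,497),(128,405)]),.035))
L('side screws',ray(s,S([(108,267),(450,75),(652,242),(309,455)]),.035))
L('side mould z35',ray(s,S([(45,295),(500,45),(715,228),(255,505)]),.035))
L('side base bottom z0',ray(s,S([(45,370),(270,582)]),0))
L('tray top',ray(t,T([(178,130),(535,210),(478,450),(110,368)]),.038))
L('tray side',ray(s,S([(110,300),(405,127),(565,255),(265,440)]),.038))
```

```text
top mould z35: far-left,far-right,screws
[[-198.8919   55.1234]
 [ -34.7055   53.0639]]
top screws
[[-179.5208   49.9535]
 [ -56.6768   48.1388]
 [ -55.926   -48.7512]
 [-180.9994  -48.4045]]
side screws
[[-179.3045   52.3488]
 [ -54.6614   49.0354]
 [ -56.2102  -47.6325]
 [-180.8448  -46.3235]]
side mould z35
[[-199.3653   55.399 ]
 [ -34.89     49.2128]
 [ -38.8595  -55.8137]
 [-203.0298  -51.008 ]]
side base bottom z0
[[-200.7901   61.1599]
 [-201.0539  -49.7481]]
tray top
[[-186.3313   35.7337]
 [ -75.8635   35.3477]
 [ -75.386   -39.1182]
 [-188.3831  -39.1195]]
tray side
[[-188.1032   38.2797]
 [ -80.8148   37.5453]
 [ -80.123   -36.8223]
 [-187.9142  -35.8529]]
```

Run:
```python
from h import *
np.set_printoptions(precision=4,suppress=True)
t=pickle.load(open('top0.pkl','rb'));s=pickle.load(open('side0.pkl','rb'))
print('foot R side',ray(s,[(258,207)],0),'foot L', ray(s,[(135,303)],0))
f=ray(s,[(258,207)],0)[0]
for z in(0.05,.08,.1,.12,.15,.2):
    print(z,'footproj',proj(s,[[f[0],f[1],z]]),'top',proj(t,[[f[0],f[1],z]]))
print('top foot',ray(t,[(298,152)],0), ray(t,[(177,158)],0))
# rack front top edge
for z in (.05,.1,.15):print(z,ray(t,[(298,80),(298,150),(163,148)],z))
# bystanders
print('block',ray(t,[(192,180),(219,182),(219,197),(193,196)],.042)); print('stone',ray(t,[(210,215)],.03))
a=cv2.cvtColor(t['image'],cv2.COLOR_RGB2BGR)[60:235,150:310];cv2.imwrite('pics/rk.png',cv2.resize(a,None,fx=3.4,fy=3.4,interpolation=cv2.INTER_CUBIC))
# pose
import numpy as np
from scipy.spatial.transform import Rotation as R
from plant import robot
st=robot.read_state();Rm=R.from_rotvec(st['orientation']).as_matrix();print(Rm)
```

```text
foot R side [[0.6891 0.0854 0.    ]] foot L [[0.7015 0.5671 0.    ]]
0.05 footproj [[256.6429 195.2569]] top [[295.7906 154.6443]]
0.08 footproj [[255.801 187.945]] top [[295.4431 152.4868]]
0.1 footproj [[255.2278 182.9548]] top [[295.2041 151.002 ]]
0.12 footproj [[254.6448 177.8695]] top [[294.9588 149.4785]]
0.15 footproj [[253.7516 170.0574]] top [[294.5786 147.1171]]
0.2 footproj [[252.2108 156.5254]] top [[293.9101 142.9644]]
top foot [[0.7145 0.0793 0.    ]] [[0.6837 0.569  0.    ]]
0.05 [[1.0015 0.0832 0.05  ]
 [0.708  0.0772 0.05  ]
 [0.7102 0.6099 0.05  ]]
0.1 [[0.977  0.0808 0.1   ]
 [0.6932 0.0749 0.1   ]
 [0.6953 0.5902 0.1   ]]
0.15 [[0.9526 0.0783 0.15  ]
 [0.6784 0.0727 0.15  ]
 [0.6803 0.5704 0.15  ]]
block [[0.5844 0.4888 0.042 ]
 [0.5778 0.3825 0.042 ]
 [0.5185 0.3794 0.042 ]
 [0.5211 0.4808 0.042 ]]
stone [[0.4494 0.4136 0.03  ]]
[[ 0.9144  0.4048 -0.0005]
 [ 0.4048 -0.9144  0.0015]
 [ 0.0002 -0.0016 -1.    ]]
```

View pics/rk.png

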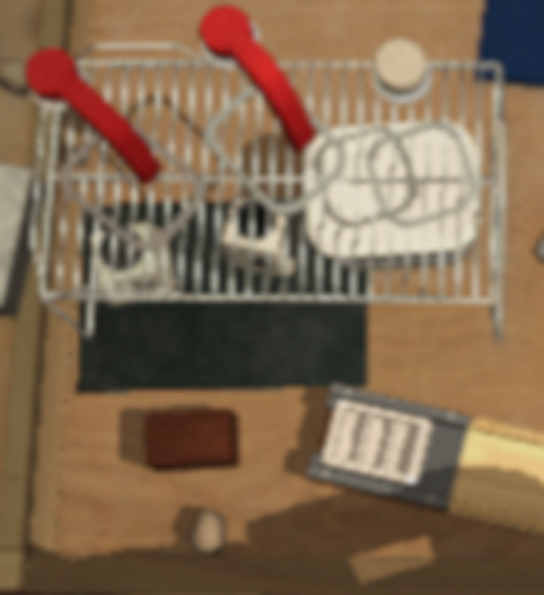

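```bash
cat > go.py <<'E'
import sys,numpy as np
from scipy.spatial.transform import Rotation as R
from plant import robot
np.set_printoptions(precision=4,suppress=True)
O=np.array([.5245,.0910]);yaw=-1.788
def rep(sx=None,sy=None,z=None):
    s=robot.read_state();M=R.from_rotvec(s['orientation'])
    u=np.array([np.cos(yaw),np.sin(yaw)]);v=np.array([-u[1],u[0]])
    d=s['tool_pos'][:2]-O;F=s['force']
    print('t',round(s['t'],3),'tcp st mm',d@u*1e3,d@v*1e3,'z',s['tool_pos'][2]*1e3,'F st',F[:2]@u,F[:2]@v,F[2],'open',s['opening'])
    if sx is not None:
        p=O+sx/1e3*u+sy/1e3*v;dw=np.r_[p,z/1e3]-s['tool_pos']
        T=np.c_[-np.r_[u,0],np.r_[v,0],[0,0,-1]]
        print('shift',M.inv().apply(dw),'turn',(M.inv()*R.from_matrix(T)).as_rotvec(),'q',s['q'])
if __name__=='__main__': rep(*map(float,sys.argv[1:]))
E
python3 go.py -222 -2 200
```

```text
t 0.1 tcp st mm 684.874560295831 -137.35686473800095 z 231.72857071181787 F st -0.6137786461394339 -0.18142117891654677 -0.11323282731281453 open 0.0931903587597156
shift [ 0.6463 -0.6504  0.0328] turn [-0.0014 -0.0009 -0.9368] q [-1.2394  0.1311  1.4891  0.      1.523  -0.0854]
```

Call:
jog_arm([
  [1,0.035,-0.035,0,0,0,-0.06],
  [1,0.075,-0.075,0,0,0,-0.12],
  [1,0.115,-0.115,0,0,0,-0.18],
  [1,0.155,-0.155,0,0,0,-0.24],
  [1,0.195,-0.195,0,0,0,-0.3],
], force=20)

```text
t: 0.72
tool_pos: [0.3423, -0.2891, 0.2317]
orientation: [-2.939, -1.104, -0.0]
force: [0.7, -0.5, 0.5]
opening: 0.0478
```

```bash
python3 go.py -222 -2 200
```

```text
t 0.725 tcp st mm 410.40778456581506 -96.02914736449758 z 231.65645421125214 F st 0.28411796454756405 0.8123048983778252 0.5003303386104156 open 0.04781213806774324
shift [ 0.5648 -0.2995  0.0326] turn [-0.0016 -0.0013 -0.6352] q [-0.8165 -0.2907  1.8886  0.0008  1.5455  0.0359]
```

Call:
jog_arm([
  [1,0.05,-0.027,0,0,0,-0.07],
  [1,0.1,-0.053,0,0,0,-0.14],
  [1,0.15,-0.08,0,0,0,-0.21],
  [1,0.2,-0.107,0,0,0,-0.28],
  [1,0.25,-0.133,0,0,0,-0.35],
])

```text
t: 1.35
tool_pos: [0.4431, -0.0225, 0.232]
orientation: [-2.7, -1.602, -0.001]
force: [1.1, -0.9, 0.2]
opening: 0.001
```

```bash
python3 go.py -222 -2 200
```

```text
t 1.35 tcp st mm 128.36802886547702 -54.99992640433563 z 231.97113548026303 F st 0.6025261943446147 1.2437967358430324 0.17711701290710646 open 0.0010420156522812278
shift [ 0.3512 -0.0469  0.0325] turn [-0.0012 -0.0015 -0.2829] q [-0.1678 -0.3049  1.8995  0.0017  1.5479  0.3322]
```

Call:
jog_arm([
  [1,0.055,-0.007,0,0,0,-0.06],
  [1,0.11,-0.015,0,0,0,-0.12],
  [1,0.165,-0.022,0,0,0,-0.18],
  [1,0.22,-0.03,0,0,0,-0.24],
  [1,0.275,-0.037,0,0,0,-0.283],
])

```text
t: 1.98
tool_pos: [0.5427, 0.2384, 0.2319]
orientation: [-2.446, -1.969, -0.0]
force: [1.1, 0.3, 0.4]
opening: 0.0002
```

```bash
python3 go.py -222 -2 140
```

```text
t 1.975 tcp st mm -147.8562232715128 -14.016907045243787 z 231.91021825391684 F st -0.47590153467962754 0.9792582600006098 0.36219671415398563 open 0.0001705581263389018
shift [0.074  0.0123 0.092 ] turn [-0.0013 -0.0012  0.0021] q [0.3264 0.1115 1.5099 0.0017 1.5206 0.5414]
```

Call:
jog_arm([
  [1,0.037,0.006,0.01,0,0,0.002],
  [1,0.074,0.0123,0.03,0,0,0.002],
  [1,0.074,0.0123,0.055,0,0,0.002],
  [1,0.074,0.0123,0.055,0,0,0.002],
])

```text
t: 2.48
tool_pos: [0.5684, 0.3076, 0.1733]
orientation: [-2.446, -1.966, 0.01]
force: [0.7, -0.7, -0.4]
opening: 0.0009
```

```bash
python3 go.py -222 -2 45
python3 - <<'E'
from plant import robot
import cv2,pickle
for n,r in(('top',(170,350,90,240)),('side',(170,350,130,290))):
    c=robot.read_camera(n);pickle.dump(c,open(f'{n}1.pkl','wb'))
    a=c['image'][r[2]:r[3],r[0]:r[1],::-1];cv2.imwrite(f'pics/{n}1.png',cv2.resize(a,None,fx=3.7,fy=3.7,interpolation=cv2.INTER_CUBIC))
E
```

```text
t 2.475 tcp st mm -221.0178117224994 -3.7719451706630136 z 173.33749133025282 F st 0.485595651335266 0.8308884936667006 -0.41476543361664314 open 0.0008696083130765312
shift [0.0013 0.0026 0.1283] turn [-0.0064  0.0027  0.0007] q [0.4158 0.2926 1.4117 0.0017 1.444  0.6321]
```

View pics/top1.png

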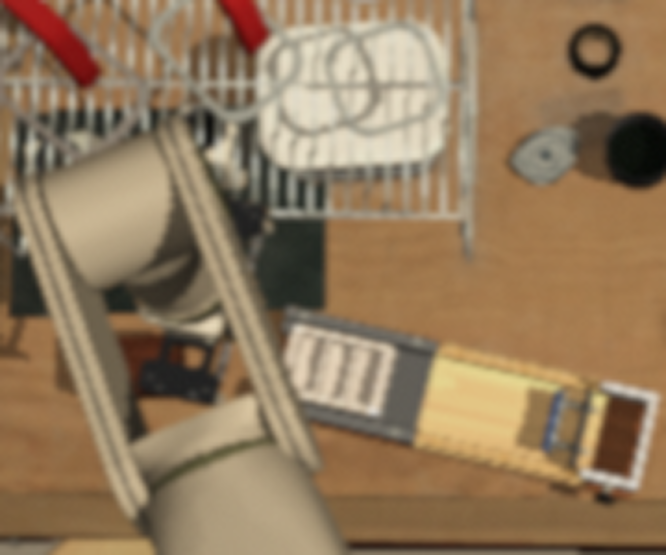

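View pics/side1.png

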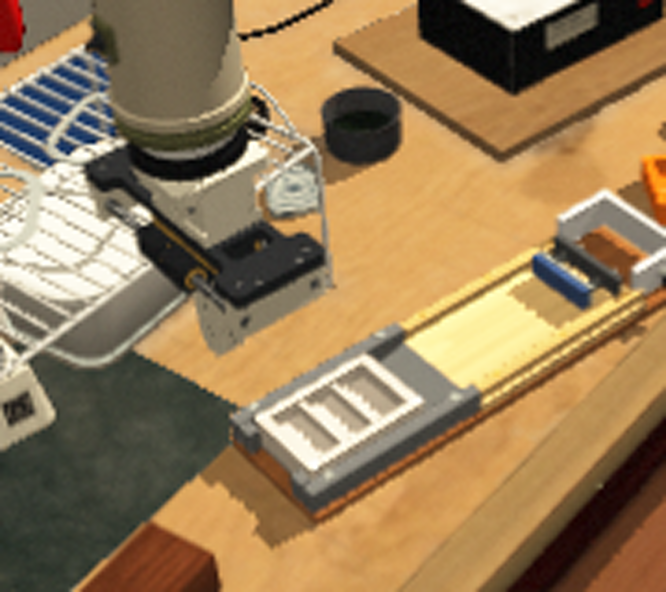

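Run:
```python
from h import *
c=pickle.load(open('side1.pkl','rb'));a=cv2.imread('pics/side1.png')
u=np.array([np.cos(-1.788),np.sin(-1.788),0]);v=np.array([-u[1],u[0],0]);z=np.array([0,0,1.])
t=np.array([.5684,.3076,.1733])
def d(p,col):
    q=(proj(c,[p])[0]-[170,130]+.5)*3.7;cv2.circle(a,tuple(int(x) for x in q),3,col,-1);return q.astype(int)
print('tcp',d(t,(0,255,0)),'tip',d(t-.014*z,(0,0,255)))
for h in(.07,):
    for i in(-1,1):
        for j in(-1,1):print(i,j,d(t+h*z+i*.0375*u+j*.094*v,(255,0,255)))
for x,y in((.685,.31),(.685,.2),(.685,.45)):print(d((x,y,.14),(255,255,0)))
cv2.imwrite('pics/side1b.png',a)
```

```text
tcp [227 336] tip [229 350]
-1 -1 [247 357]
-1 1 [ 93 218]
1 -1 [342 303]
1 1 [185 174]
[116 309]
[219 232]
[-30 419]
```

View pics/side1b.png

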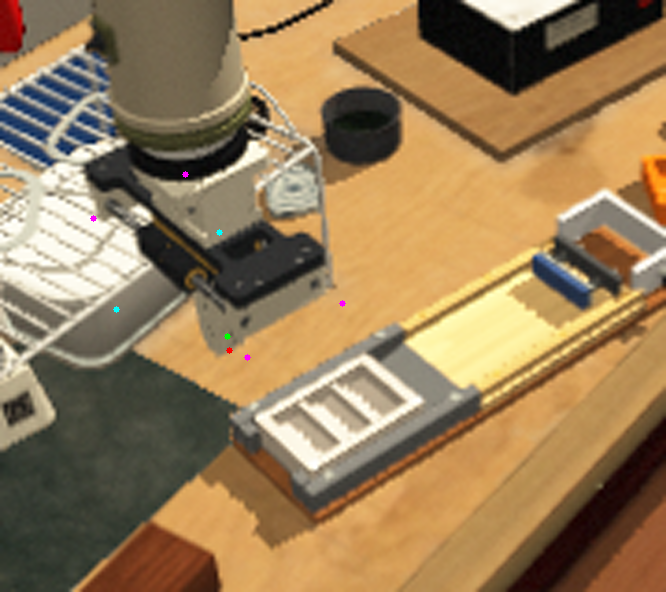

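Run:
```python
from h import *
c=pickle.load(open('side1.pkl','rb'))
a=c['image'][165:230,185:265,::-1];cv2.imwrite('pics/side1z.png',cv2.resize(a,None,fx=9.5,fy=9,interpolation=cv2.INTER_CUBIC))
```

```text
(no output)
```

View pics/side1z.png

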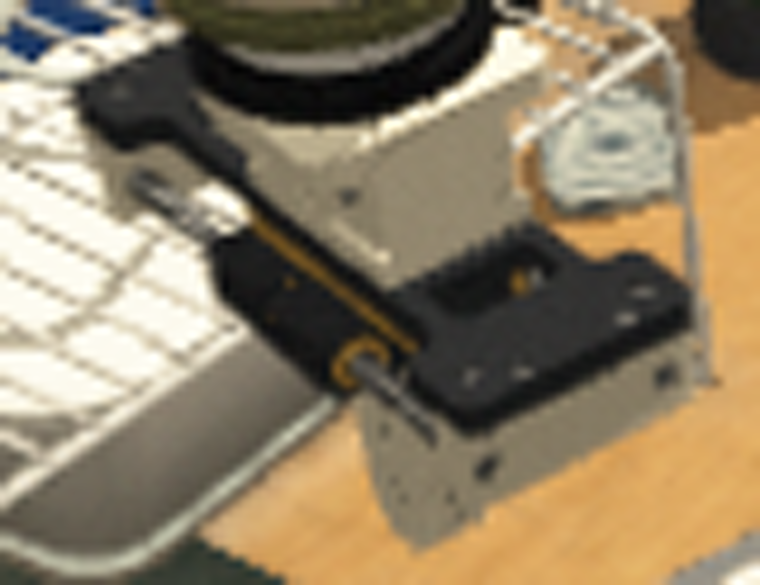

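Call:
jog_arm([
  [1,0.001,0.002,0.02,-0.006,0.003,0],
  [1,0.001,0.002,0.045,-0.006,0.003,0],
  [1,0.001,0.002,0.07,-0.006,0.003,0],
  [1,0.001,0.002,0.09,-0.006,0.003,0],
  [1,0.001,0.002,0.1,-0.006,0.003,0],
])

```text
t: 3.2
tool_pos: [0.5723, 0.3081, 0.0767]
orientation: [2.449, 1.966, 0.008]
force: [-0.0, 0.7, 0.5]
opening: 0.0007
```

```bash
python3 go.py -222 -2 40
```

```text
t 3.2 tcp st mm -222.3070546862189 -0.14900749802848504 z 76.74985981431709 F st -0.699513654331552 -0.20378828464300044 0.5448074222716948 open 0.000741000241165647
shift [-0.0004 -0.002   0.0367] turn [ 0.0039 -0.0036 -0.0007] q [0.4147 0.3746 1.4942 0.0006 1.2674 0.6324]
```

Call:
jog_arm([
  [1,0,-0.002,0.012,0.003,-0.002,0],
  [1,0,-0.002,0.025,0.003,-0.002,0],
  [1,0,-0.002,0.036,0.003,-0.002,0],
  [1,0,-0.002,0.037,0.003,-0.002,0],
  [1,0,-0.002,0.037,0.003,-0.002,0],
])

```text
t: 3.82
tool_pos: [0.5707, 0.3087, 0.0399]
orientation: [-2.45, -1.967, -0.003]
force: [-0.8, -0.3, 1.1]
opening: 0.0009
```

```bash
python3 go.py -200 -1 39
python3 - <<'E'
from plant import robot
import cv2,pickle
for n,r in(('side',(190,350,150,270)),):
    c=robot.read_camera(n);pickle.dump(c,open(f'{n}2.pkl','wb'))
    a=c['image'][r[2]:r[3],r[0]:r[1],::-1];cv2.imwrite(f'pics/{n}2.png',cv2.resize(a,None,fx=4.9,fy=4.9,interpolation=cv2.INTER_CUBIC))
E
```

```text
t 3.825 tcp st mm -222.53739241161932 -1.842280350042413 z 39.94745698650802 F st 0.45173097009859536 -0.673118555410448 1.095728380710517 open 0.0008835695810508223
shift [-0.0225  0.0009  0.0009] turn [ 0.0012 -0.0017 -0.0007] q [0.4165 0.4173 1.5126 0.0008 1.2098 0.6341]
```

View pics/side2.png

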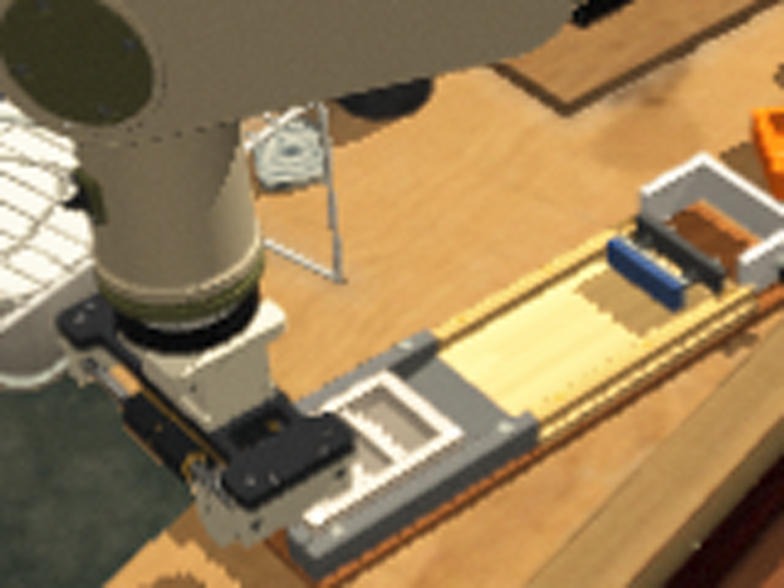

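Call:
jog_arm([
  [1,-0.004,0,0,0,0,0],
  [1,-0.008,0,0,0,0,0],
  [1,-0.012,0,0,0,0,0],
  [1,-0.016,0,0,0,0,0],
  [1,-0.02,0,0,0,0,0],
])

```text
t: 4.5
tool_pos: [0.5665, 0.289, 0.0403]
orientation: [-2.45, -1.967, -0.004]
force: [-0.4, -0.4, -0.3]
opening: -0.0
```

```bash
python3 go.py -190 -1 39
```

```text
t 4.5 tcp st mm -202.35434738269853 -1.6722338747562029 z 40.25441718779576 F st 0.49010596650442206 -0.28439093027573653 -0.3106499705744155 open -8.944279881494e-06
shift [-0.0124  0.0007  0.0012] turn [ 0.0016 -0.0021 -0.0008] q [0.3906 0.3852 1.5534 0.0009 1.2005 0.6083]
```

Call:
jog_arm([
  [1,-0.002,0,0.001,0,0,0],
  [1,-0.004,0,0.001,0,0,0],
  [1,-0.006,0,0.001,0,0,0],
  [1,-0.008,0,0.001,0,0,0],
  [1,-0.01,0,0.001,0,0,0],
])

```text
t: 5.12
tool_pos: [0.5643, 0.2793, 0.0392]
orientation: [-2.45, -1.967, -0.004]
force: [0.9, 1.6, -1.1]
opening: 0.0004
```

```bash
python3 go.py -190 -1 39
```

```text
t 5.125 tcp st mm -192.4695311975959 -1.741872597607594 z 39.20886440423386 F st -1.7255707688655546 0.5606173891717733 -1.1160818233766094 open 0.0003897673299779839
shift [-0.0025  0.0007  0.0002] turn [ 0.0016 -0.0024 -0.0006] q [0.3776 0.3711 1.5735 0.0011 1.1944 0.595 ]
```

Call:
jog_arm([
  [1,-0.003,0,0,0,0,0],
  [1,-0.006,0,0,0,0,0],
  [1,-0.009,0,0,0,0,0],
  [1,-0.012,0,0,0,0,0],
  [1,-0.015,0,0,0,0,0],
])

```text
t: 5.75
tool_pos: [0.561, 0.2645, 0.0392]
orientation: [-2.45, -1.967, -0.005]
force: [0.6, 1.4, -0.9]
opening: 0.0008
```

```bash
python3 go.py -170 -1 40
python3 - <<'E'
from plant import robot
import cv2,pickle
for n,r in(('side',(190,350,150,270)),):
    c=robot.read_camera(n);pickle.dump(c,open(f'{n}3.pkl','wb'))
    a=c['image'][r[2]:r[3],r[0]:r[1],::-1];cv2.imwrite(f'pics/{n}3.png',cv2.resize(a,None,fx=4.9,fy=4.9,interpolation=cv2.INTER_CUBIC))
E
```

```text
t 5.75 tcp st mm -177.2781462789501 -1.7070232819276052 z 39.22911120049784 F st -1.5113174093794917 0.2419460500291421 -0.8558192309548419 open 0.0007609384600975171
shift [-0.0073  0.0007 -0.0008] turn [ 0.0017 -0.0024 -0.0007] q [0.3572 0.3483 1.6023 0.0012 1.1883 0.5746]
```

View pics/side3.png

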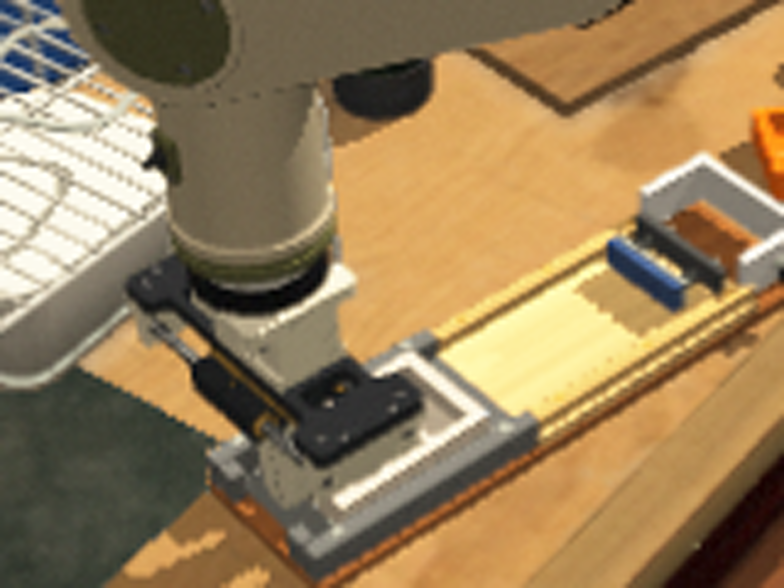

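Call:
jog_arm([
  [1,-0.004,0,0,0,0,0],
  [1,-0.008,0,0,0,0,0],
  [1,-0.012,0,0,0,0,0],
  [1,-0.016,0,0,0,0,0],
  [1,-0.02,0,0,0,0,0],
])

```text
t: 6.42
tool_pos: [0.5566, 0.2443, 0.0392]
orientation: [-2.45, -1.966, -0.004]
force: [0.6, 1.3, -0.9]
opening: -0.0
```

```bash
python3 go.py -140 -1 40
```

```text
t 6.425 tcp st mm -156.6640816110246 -1.696429486487358 z 39.187411426137785 F st -1.4513053658307478 0.32379036957367197 -0.9177826861561926 open -3.2267986876626095e-06
shift [-0.0167  0.0007 -0.0008] turn [ 0.0016 -0.0022 -0.0008] q [0.3287 0.3185 1.6394 0.0012 1.1811 0.5463]
```

Call:
jog_arm([
  [1,-0.004,0,0,0,0,0],
  [1,-0.008,0,0,0,0,0],
  [1,-0.012,0,0,0,0,0],
  [1,-0.016,0,0,0,0,0],
  [1,-0.02,0,0,0,0,0],
])

```text
t: 7.05
tool_pos: [0.5522, 0.2246, 0.0391]
orientation: [-2.45, -1.967, -0.004]
force: [0.9, 2.7, -0.5]
opening: 0.0005
```

Call:
jog_arm([
  [1,-0.004,0,0,0,0,0],
  [1,-0.008,0,0,0,0,0],
  [1,-0.012,0,0,0,0,0],
  [1,-0.016,0,0,0,0,0],
  [1,-0.02,0,0,0,0,0],
])

```text
t: 7.68
tool_pos: [0.5479, 0.2048, 0.0391]
orientation: [-2.45, -1.966, -0.004]
force: [0.4, 2.7, -0.3]
opening: 0.0001
```

```bash
python3 go.py -100 -1 42
python3 - <<'E'
from plant import robot
import cv2,pickle
for n,r in(('side',(210,370,140,260)),):
    c=robot.read_camera(n);pickle.dump(c,open(f'{n}4.pkl','wb'))
    a=c['image'][r[2]:r[3],r[0]:r[1],::-1];cv2.imwrite(f'pics/{n}4.png',cv2.resize(a,None,fx=4.9,fy=4.9,interpolation=cv2.INTER_CUBIC))
E
```

```text
t 7.675 tcp st mm -116.18156874750218 -1.7160700593816172 z 39.11772735182498 F st -2.7278634349331066 -0.1708194363922433 -0.26761300328487614 open 7.755571952557051e-05
shift [-0.0162  0.0007 -0.0029] turn [ 0.0017 -0.0023 -0.0008] q [0.2693 0.2626 1.7077 0.0014 1.1688 0.4868]
```

View pics/side4.png

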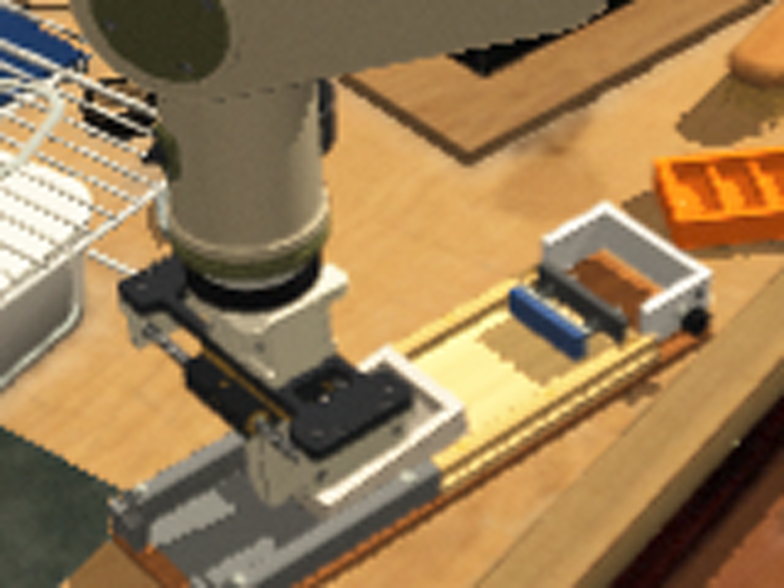

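The tray's nose is now on the board at (460,420), with its rear still in the mould and F about 2.7 N. I'll keep going.

Call:
jog_arm([
  [1,-0.004,0,0,0,0,0],
  [1,-0.008,0,0,0,0,0],
  [1,-0.012,0,-0.001,0,0,0],
  [1,-0.016,0,-0.001,0,0,0],
  [1,-0.02,0,-0.001,0,0,0],
])

```text
t: 8.35
tool_pos: [0.5437, 0.1847, 0.0403]
orientation: [2.45, 1.966, 0.005]
force: [0.4, 3.5, 1.4]
opening: 0.0007
```

Call:
jog_arm([
  [1,-0.004,0,0,0,0,0],
  [1,-0.008,0,-0.001,0,0,0],
  [1,-0.012,0,-0.001,0,0,0],
  [1,-0.016,0,-0.002,0,0,0],
  [1,-0.02,0,-0.002,0,0,0],
])

```text
t: 8.98
tool_pos: [0.539, 0.1647, 0.042]
orientation: [2.45, 1.966, 0.004]
force: [0.7, 3.2, 1.3]
opening: 0.0007
```

```bash
python3 go.py -40 -1 45
```

```text
t 8.975 tcp st mm -75.11008135521845 -1.7677054083936725 z 41.998177339632086 F st -3.2435169436657127 0.03940258709344182 1.28120134717707 open 0.0006517280165503274
shift [-0.0351  0.0008 -0.0031] turn [ 0.0015 -0.0019 -0.001 ] q [0.2049 0.2064 1.7678 0.0012 1.1652 0.4227]
```

Call:
jog_arm([
  [1,-0.004,0,0,0,0,0],
  [1,-0.008,0,-0.001,0,0,0],
  [1,-0.012,0,-0.001,0,0,0],
  [1,-0.016,0,-0.002,0,0,0],
  [1,-0.02,0,-0.002,0,0,0],
])

```text
t: 9.6
tool_pos: [0.5345, 0.1449, 0.0439]
orientation: [2.45, 1.966, 0.004]
force: [-0.0, 0.7, 0.1]
opening: 0.0003
```

Call:
jog_arm([
  [1,-0.003,0,0,0,0,0],
  [1,-0.006,0,0,0,0,0],
  [1,-0.009,0,0,0,0,0],
  [1,-0.012,0,0,0,0,0],
  [1,-0.015,0,0,0,0,0],
])

```text
t: 10.22
tool_pos: [0.5313, 0.1301, 0.0439]
orientation: [-2.45, -1.966, -0.004]
force: [0.4, 1.9, 0.0]
opening: 0.0004
```

```bash
python3 go.py -20 -1 45
python3 - <<'E'
from plant import robot
import cv2,pickle
for n,r in(('side',(230,370,140,245)),('top',(230,360,160,235))):
    c=robot.read_camera(n);pickle.dump(c,open(f'{n}5.pkl','wb'))
    a=c['image'][r[2]:r[3],r[0]:r[1],::-1];cv2.imwrite(f'pics/{n}5.png',cv2.resize(a,None,fx=5.5,fy=5.5,interpolation=cv2.INTER_CUBIC))
E
```

```text
t 10.225 tcp st mm -39.61019178078703 -1.8285384945334706 z 43.93984812733632 F st -1.8965771505570326 -0.04627900011840331 0.015245095268399678 open 0.0003732009931535667
shift [-0.0196  0.0009 -0.0011] turn [ 0.0014 -0.0018 -0.001 ] q [0.1456 0.1622 1.8143 0.0013 1.1632 0.3633]
```

View pics/side5.png

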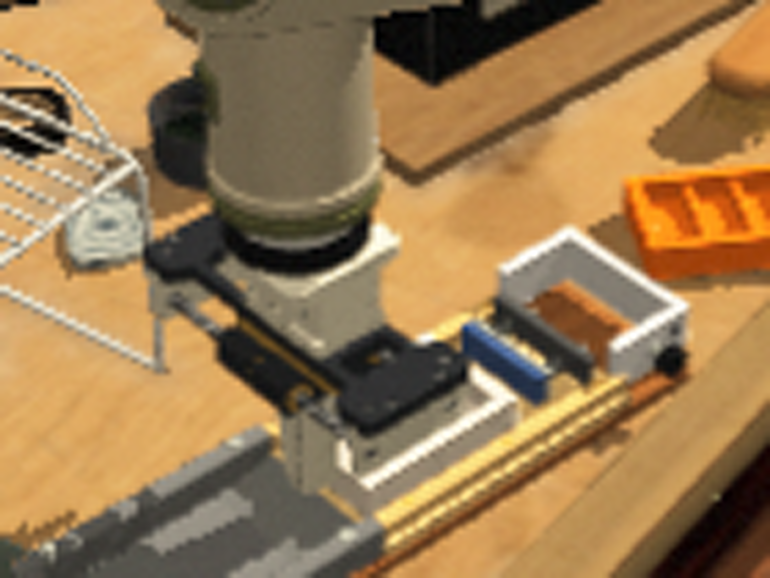

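View pics/top5.png

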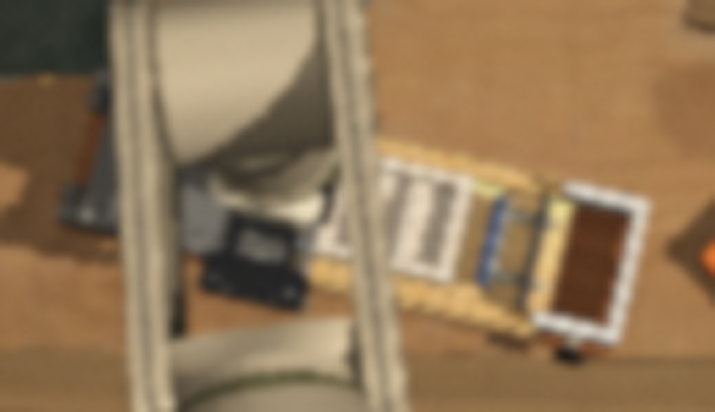

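The tray is fully on the board. Top crop shows the front edge at about x=462 and the felt at about x=485, so the gap is roughly 17 mm. I'll advance in small steps and watch the force.

Call:
jog_arm([
  [1,-0.002,0,0,0,0,0],
  [1,-0.004,0,0,0,0,0],
  [1,-0.006,0,0,0,0,0],
  [1,-0.008,0,0,0,0,0],
  [1,-0.01,0,0,0,0,0],
])

```text
t: 10.95
tool_pos: [0.5291, 0.12, 0.044]
orientation: [2.45, 1.966, 0.003]
force: [0.8, 1.8, -0.2]
opening: 0.0002
```

Call:
jog_arm([
  [1,-0.001,0,0,0,0,0],
  [1,-0.002,0,0,0,0,0],
  [1,-0.003,0,0,0,0,0],
  [1,-0.004,0,0,0,0,0],
])

```text
t: 11.45
tool_pos: [0.5282, 0.116, 0.044]
orientation: [2.45, 1.966, 0.003]
force: [0.3, 1.0, 0.4]
opening: 0.0003
```

```bash
python3 go.py -20 -1 45
python3 - <<'E'
from plant import robot
import cv2,pickle
for n,r in(('side',(300,365,175,225)),('top',(280,360,180,235))):
    c=robot.read_camera(n);pickle.dump(c,open(f'{n}6.pkl','wb'))
    a=c['image'][r[2]:r[3],r[0]:r[1],::-1];cv2.imwrite(f'pics/{n}6.png',cv2.resize(a,None,fx=9.5,fy=9.5,interpolation=cv2.INTER_CUBIC))
E
```

```text
t 11.45 tcp st mm -25.246160824472273 -1.7979343149278244 z 43.95630769882172 F st -1.073743326946486 0.054472195194802044 0.426784553157172 open 0.0003463151588044303
shift [-0.0052  0.0008 -0.0011] turn [ 0.0015 -0.0016 -0.0013] q [0.1208 0.1466 1.8316 0.0011 1.1615 0.3388]
```

View pics/side6.png

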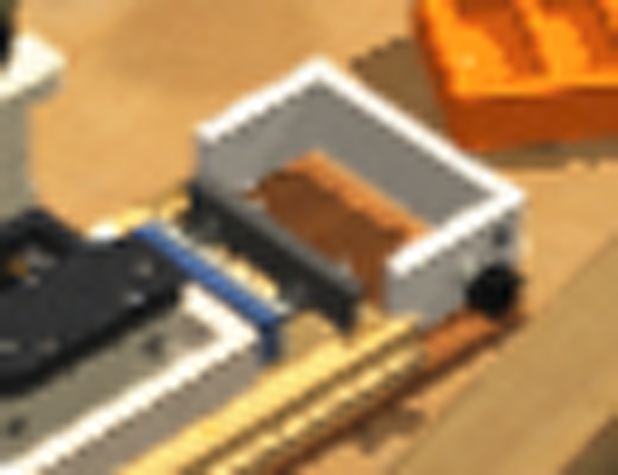

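View pics/top6.png

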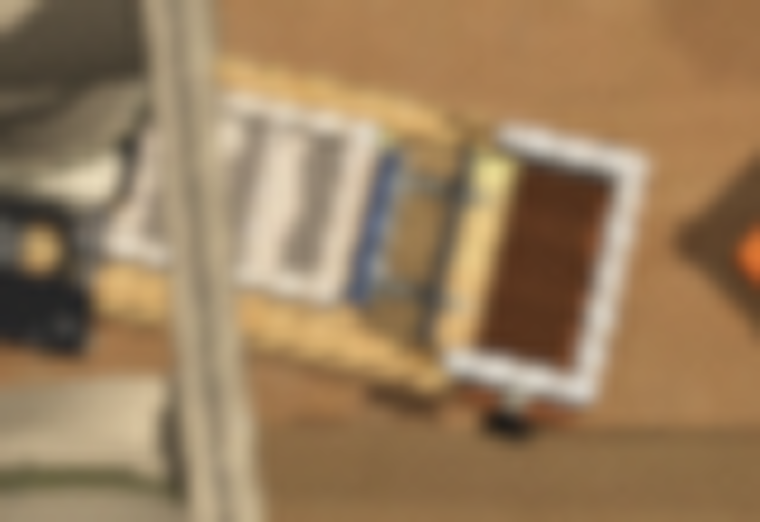

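Call:
jog_arm([
  [1,-0.001,0,0,0,0,0],
  [1,-0.002,0,0,0,0,0],
])

```text
t: 11.8
tool_pos: [0.5278, 0.114, 0.044]
orientation: [2.45, 1.966, 0.003]
force: [0.0, 1.7, -0.1]
opening: 0.0003
```

Call:
jog_arm([
  [1,-0.001,0,0,0,0,0],
  [1,-0.002,0,0,0,0,0],
])

```text
t: 12.05
tool_pos: [0.5273, 0.112, 0.044]
orientation: [2.45, 1.966, 0.003]
force: [0.1, 2.0, -0.8]
opening: 0.0007
```

Call:
jog_arm([
  [1,-0.001,0,0,0,0,0],
  [1,-0.002,0,0,0,0,0],
])

```text
t: 12.3
tool_pos: [0.5269, 0.1101, 0.044]
orientation: [2.45, 1.966, 0.004]
force: [1.1, 2.2, -0.5]
opening: 0.0009
```

```bash
python3 go.py -10 -2 44
```

```text
t 12.3 tcp st mm -19.13757847840186 -1.7297442348408893 z 43.978205048939394 F st -2.4171529793898285 0.5600703594374468 -0.47682634390692546 open 0.0009265714224227779
shift [-0.0091 -0.0003 -0.    ] turn [ 0.0016 -0.0018 -0.0013] q [0.1099 0.1401 1.8388 0.0012 1.1606 0.3278]
```

Call:
jog_arm([
  [1,-0.001,0,0,0,0,0],
  [1,-0.002,0,0,0,0,0],
])

```text
t: 12.55
tool_pos: [0.5265, 0.1081, 0.044]
orientation: [2.45, 1.966, 0.004]
force: [1.2, 3.5, -1.8]
opening: 0.0003
```

Call:
jog_arm([
  [1,-0.001,0,0,0,0,0],
  [1,-0.002,0,0,0,0,0],
])

```text
t: 12.8
tool_pos: [0.5262, 0.1063, 0.044]
orientation: [2.45, 1.966, 0.005]
force: [1.5, 4.6, -0.1]
opening: 0.0005
```

```bash
python3 go.py -10 -2 44
python3 - <<'E'
from plant import robot
import cv2,pickle
for n,r in(('side',(300,365,175,225)),('top',(280,360,180,235))):
    c=robot.read_camera(n);pickle.dump(c,open(f'{n}7.pkl','wb'))
    a=c['image'][r[2]:r[3],r[0]:r[1],::-1];cv2.imwrite(f'pics/{n}7.png',cv2.resize(a,None,fx=9.5,fy=9.5,interpolation=cv2.INTER_CUBIC))
E
python3 go.py
```

```text
t 12.8 tcp st mm -15.285055258977021 -1.6588550893501204 z 44.03233078495535 F st -4.861319539467522 0.5136402979462097 -0.08735758163599838 open 0.00047103699370339884
shift [-0.0053 -0.0003  0.    ] turn [ 0.0019 -0.0022 -0.0013] q [0.1027 0.1358 1.8434 0.0017 1.1599 0.3205]
t 12.9 tcp st mm -15.158270855356745 -1.6730357919021555 z 43.98388358007141 F st -3.490186253338959 0.404953940716378 -1.335374164868309 open 0.00029077332493263736
```

View pics/side7.png

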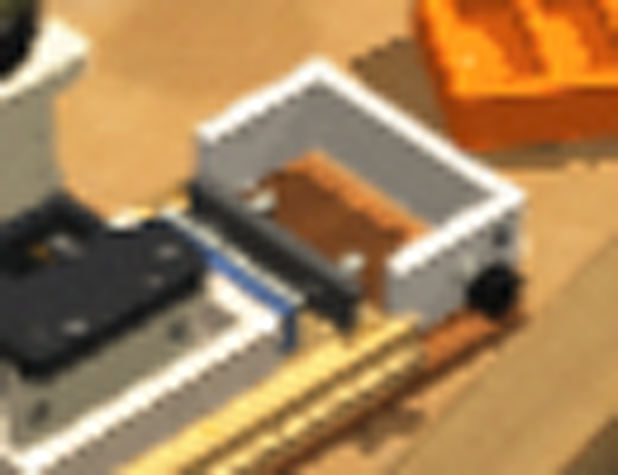

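Call:
jog_arm([
  [1,-0.001,0,0,0,0,0],
  [1,-0.002,0,0,0,0,0],
  [1,-0.003,0,0,0,0,0],
  [1,-0.0045,0,0,0,0,0],
  [1,-0.0045,0,0,0,0,0],
])

```text
t: 13.52
tool_pos: [0.5253, 0.1019, 0.0441]
orientation: [2.45, 1.966, 0.005]
force: [2.6, 4.9, -1.1]
opening: 0.0006
```

```bash
python3 go.py -10 -2 44
python3 - <<'E'
from plant import robot
from h import *
import cv2,pickle
for n,r in(('side',(300,365,175,225)),('top',(280,360,180,235))):
    c=robot.read_camera(n);pickle.dump(c,open(f'{n}8.pkl','wb'))
    a=c['image'][r[2]:r[3],r[0]:r[1],::-1];cv2.imwrite(f'pics/{n}8.png',cv2.resize(a,None,fx=9.5,fy=9.5,interpolation=cv2.INTER_CUBIC))
# felt right end visible: bluish centroid near the right end bottom; px per mm along u
s=pickle.load(open('side8.pkl','rb'))
print(proj(s,station((.5245,.0910),-1.788,[(.097,-.033,.046),(.107,-.033,.046)])))
for k in (0,5,6,7,8):
  for n in('side','top'):
    c=pickle.load(open(f'{n}{k}.pkl','rb'));im=c['image'].astype(int)
    m=(im[...,2]-im[...,0]>25)&(im[...,2]>60);m[:175]=0;m[225:]=0;m[:,:300]=0;m[:,345:]=0
    p=np.argwhere(m)
    print(k,n,len(p),'xmax',p[:,1].max() if len(p) else 0,'bottom row',p[:,0].max() if len(p) else 0, p.mean(0) if len(p) else 0)
E
python3 go.py
```

```text
t 13.525 tcp st mm -10.800042329265809 -1.5857403221072137 z 44.05671458237588 F st -5.372716331304104 1.4488013653759797 -1.101772793531131 open 0.0006081103599234369
shift [-0.0008 -0.0004  0.0001] turn [ 0.0021 -0.0025 -0.0014] q [0.0946 0.1311 1.8485 0.0019 1.1592 0.3125]
[[327.15838915 208.27989404]
 [329.48570422 206.85802426]]
0 side 72 xmax 328 bottom row 211 [204.65277778 320.51388889]
0 top 0 xmax 0 bottom row 0 0
5 side 82 xmax 328 bottom row 212 [205.07317073 320.8902439 ]
5 top 0 xmax 0 bottom row 0 0
6 side 31 xmax 328 bottom row 210 [203.80645161 321.5483871 ]
6 top 1 xmax 319 bottom row 203 [203. 319.]
7 side 17 xmax 330 bottom row 207 [204.05882353 325.35294118]
7 top 0 xmax 0 bottom row 0 0
8 side 15 xmax 331 bottom row 206 [203.6        326.53333333]
8 top 0 xmax 0 bottom row 0 0
t 13.625 tcp st mm -10.847517986354747 -1.578109429752946 z 44.06978293570103 F st -5.31256079379679 0.9717420126585611 -1.3975679574517306 open 0.0003403644651283976
```

View pics/side8.png

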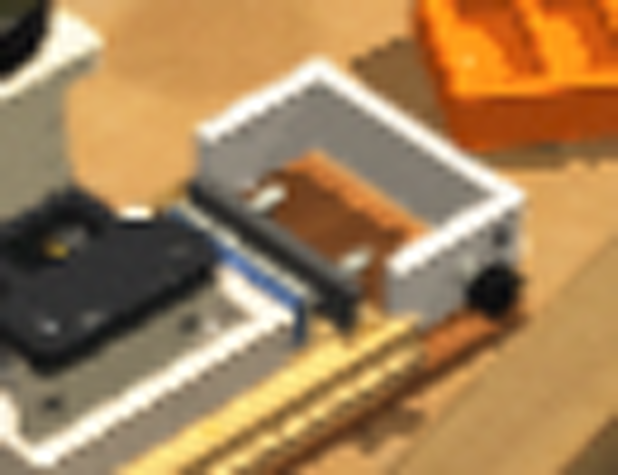

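View pics/top8.png

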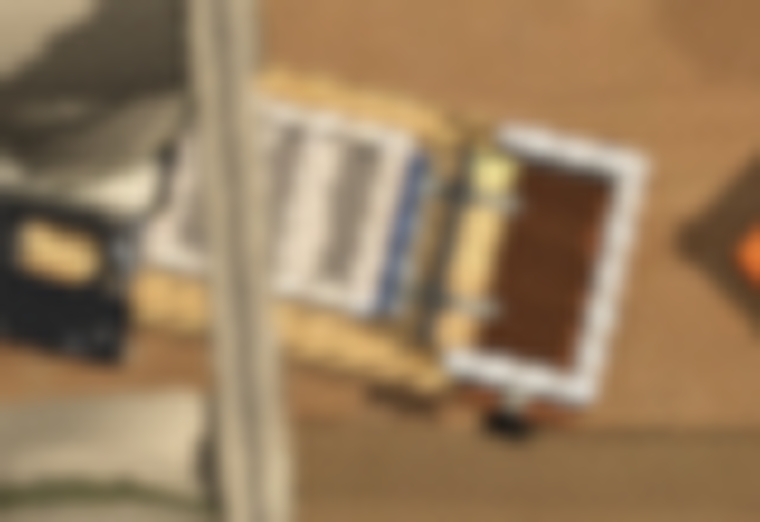

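Run:
```python
from h import *
xs=np.arange(.07,.15,.0005)
for n,ys in(('top',(-.025,-.02,-.01,0,.01,.02,.025)),('side',(-.031,-.028,-.025))):
  ref=None
  for k in (0,5,6,7,8):
    c=pickle.load(open(f'{n}{k}.pkl','rb'));im=c['image'].astype(np.float32);b=im[...,2]-im[...,0]
    # blue emphasised relative to brightness
    out=[]
    for y in ys:
        p=proj(c,station((.5245,.0910),-1.788,[(x,y,.045) for x in xs])).astype(np.float32)
        v=cv2.remap(b,p[:,0].reshape(1,-1),p[:,1].reshape(1,-1),cv2.INTER_CUBIC)[0]
        i=v.argmax();w=np.clip(v-(v.max()-30),0,None);w[abs(np.arange(len(w))-i)>24]=0
        out.append((xs*w).sum()/w.sum()*1e3)
    print(n,k,np.round(out,1))
```

```text
top 0 [103.6 102.1 101.6 101.7 101.7 102.1 102.6]
top 5 [102.3 101.7 101.5 101.7 101.7 102.  102.5]
top 6 [102.4 101.5 101.7 101.7 101.8 102.1 101.9]
top 7 [108.9 108.8 108.4 108.7 108.8 109.4 108.7]
top 8 [113.2 113.2 112.8 113.  113.  113.3 112.7]
side 0 [94.9 96.4 95.1]
side 5 [99.1 99.6 99.4]
side 6 [99.5 99.6 99.7]
side 7 [107.2 107.4 107.1]
side 8 [111.6 111.6 111.8]
```

The felt's line of sight in the top view went from 101.7 mm to 113.0 mm, so it is pressed back about 11 mm at about 5.4 N. That is enough. I'll back off slowly so the tray doesn't spring away from the felt.

Call:
jog_arm([
  [1,0.001,0,0,0,0,0],
  [1,0.002,0,0,0,0,0],
  [1,0.003,0,0,0,0,0],
  [1,0.004,0,0,0,0,0],
  [1,0.005,0,0,0,0,0],
])

```text
t: 14.25
tool_pos: [0.5263, 0.1067, 0.044]
orientation: [2.45, 1.966, 0.004]
force: [1.1, 2.5, -1.3]
opening: 0.0008
```

Call:
jog_arm([
  [1,0.001,0,0,0,0,0],
  [1,0.002,0,0,0,0,0],
  [1,0.003,0,0,0,0,0],
  [1,0.004,0,0,0,0,0],
  [1,0.005,0,0,0,0,0],
])

```text
t: 14.88
tool_pos: [0.5273, 0.1114, 0.0439]
orientation: [2.45, 1.966, 0.004]
force: [0.6, 0.6, -0.1]
opening: 0.0002
```

Call:
jog_arm([
  [1,0.001,0,0,0,0,0],
  [1,0.002,0,0,0,0,0],
  [1,0.004,0,0,0,0,0],
  [1,0.007,0,0,0,0,0],
  [1,0.012,0,0,0,0,0],
])

```text
t: 15.5
tool_pos: [0.5299, 0.1234, 0.044]
orientation: [2.451, 1.965, 0.004]
force: [0.1, -0.2, 0.3]
opening: 0.0007
```

Call:
jog_arm([
  [1,0.003,0,0,0,0,0],
  [1,0.003,0,-0.015,0,0,0],
  [1,0.003,0,-0.04,0,0,0],
  [1,0.003,0,-0.07,0,0,0],
  [1,0.003,0,-0.1,0,0,0],
])

```text
t: 16.12
tool_pos: [0.5305, 0.1261, 0.1461]
orientation: [2.45, 1.965, 0.005]
force: [1.0, 1.0, -0.3]
opening: 0.0006
```

Call:
jog_arm([
  [1,0.03,0,-0.03,0,0,0],
  [1,0.06,0,-0.05,0,0,0],
  [1,0.1,0,-0.06,0,0,0],
  [1,0.14,0,-0.06,0,0,0],
  [1,0.14,0,-0.06,0,0,0],
])

```text
t: 16.75
tool_pos: [0.5608, 0.2651, 0.2075]
orientation: [2.447, 1.969, 0.007]
force: [-0.5, -0.7, 0.5]
opening: 0.0004
```

```bash
python3 go.py
python3 - <<'E'
from plant import robot
from h import *
for n,r in(('side',(225,365,160,265)),('top',(230,360,160,235))):
    c=robot.read_camera(n);pickle.dump(c,open(f'{n}9.pkl','wb'))
    a=c['image'][r[2]:r[3],r[0]:r[1],::-1];cv2.imwrite(f'pics/{n}9.png',cv2.resize(a,None,fx=5.6,fy=5.6,interpolation=cv2.INTER_CUBIC))
E
```

```text
t 16.75 tcp st mm -177.87547693025675 -2.063773196006732 z 207.54424035260143 F st 0.7922811799001283 -0.3100352616713355 0.48521679511252536 open 0.00036363318027545703
```

View pics/side9.png

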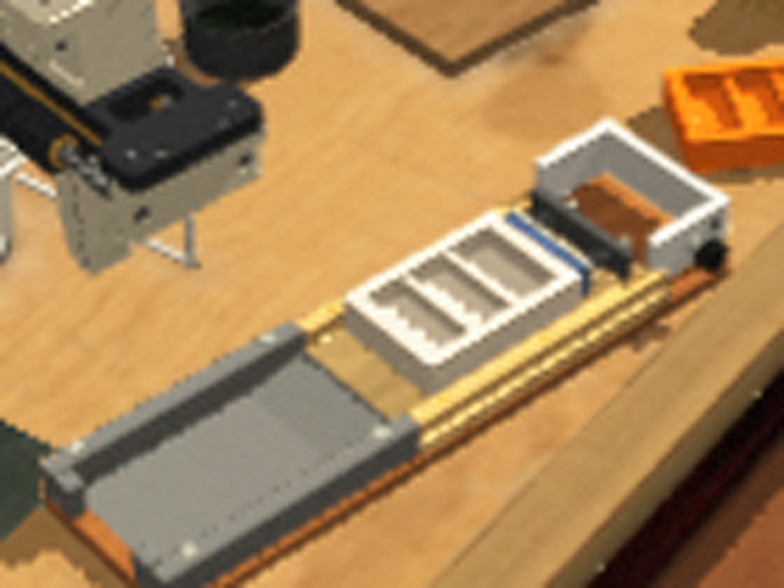

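View pics/top9.png

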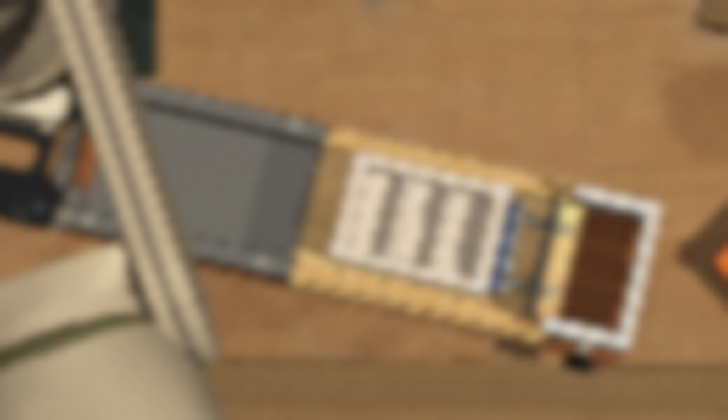

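The tray lies flat between the rails with its front at the felt (side crop, about (580,285)). The mould is empty and the gripper is clear. One last measurement before handing in.

Run:
```python
from h import *
from plant import robot
xs=np.arange(.07,.15,.0005)
c=pickle.load(open('top9.pkl','rb'));im=c['image'].astype(np.float32);b=im[...,2]-im[...,0]
for y in(-.02,0,.02):
    p=proj(c,station((.5245,.0910),-1.788,[(x,y,.045) for x in xs])).astype(np.float32)
    v=cv2.remap(b,p[:,0].reshape(1,-1),p[:,1].reshape(1,-1),cv2.INTER_CUBIC)[0]
    i=v.argmax();w=np.clip(v-(v.max()-30),0,None);w[abs(np.arange(len(w))-i)>24]=0
    print((xs*w).sum()/w.sum()*1e3)
a=pickle.load(open('top0.pkl','rb'))['image'].astype(int);d=abs(a-im.astype(int)).sum(2)
for n,(x0,x1,y0,y1) in dict(orange=(355,392,190,228),brush=(398,442,184,206),agate=(418,446,212,236)).items():print(n,d[y0:y1,x0:x1].mean())
a=pickle.load(open('side0.pkl','rb'))['image'].astype(int);im=pickle.load(open('side9.pkl','rb'))['image'].astype(int);d=abs(a-im).sum(2)
print('block',d[270:315,185:230].mean(),'stone',d[295:318,232:258].mean())
print(robot.close_job(),robot.read_state()['t'])
```

```text
104.80989670341906
104.85939836973205
104.98858926290333
orange 4.263869132290185
brush 1.4307851239669422
agate 1.3794642857142858
block 17.86074074074074 stone 62.48160535117057
the job is handed in; nothing more can be done
the job is handed in; nothing more can be done
```

Run:
```python
from h import *
r=[cv2.resize(pickle.load(open(f'side{k}.pkl','rb'))['image'][260:325,175:275,::-1],None,fx=3.9,fy=3.9) for k in(0,9)]
cv2.imwrite('pics/bs.png',np.hstack(r))
```

```text
(no output)
```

View pics/bs.png

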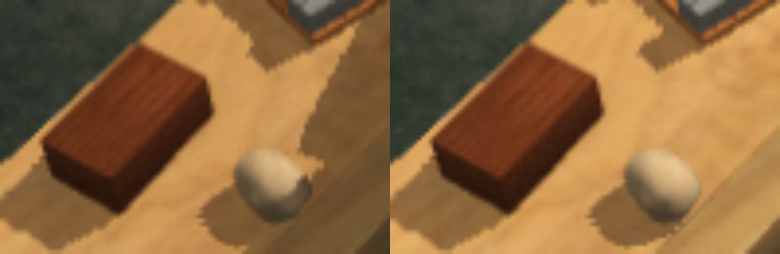

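The tray is lying flat on the drying board, resting against the felt. I handed the job in at about 17 s with the gripper well clear.

- **Push:** I put the shut fingers through the notch and slid the tray up the slope and along the board. The highest push I read was about 5.5 N, against the 15 N limit. Forces were only read at the end of each move, so short peaks between readings could have gone unseen.
- **Felt:** In the top view the felt went back about 11 mm (101.7 to 113.0 mm). Force alone suggested a little less, about 8–10 mm. I then backed off slowly, and the tray stayed in contact with the felt still about 3 mm compressed.
- **Surroundings:** The orange look-alike, brush and agate slab showed almost no image change. The image-difference check rose for the sanding block and even more for the stone. I looked at that only after handing in: side by side, both are in the same place and only the arm's shadow has moved.

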